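Line up the mainspring barrels for the winder

ROBOT

A 6-joint arm with a two-finger parallel gripper is mounted at the origin on the work surface. World frame = base frame: x ahead of the robot, y to its left, z up, the work surface at z = 0. Lengths are in m, angles in rad, forces in N, time in s.
With the tool pointing down it reaches from about 0.375 to 0.825 m from the base axis. Payload 5.5 kg.
Tool frame: the origin (TCP) lies on the front face of the gripper's body, between the roots of the fingers; the fingertips stand 73 mm ahead of it and the grasp point (between the pads) lies 54 mm ahead of it; z points along the fingers, y is the line along which they close (so a half turn about z gives the same grasp; the last joint's range is limited). The gripper opens to 85 mm and grips with 20 to 120 N. Pads are 22 mm wide; open, the fingers measure 114 mm over their backs; the gripper's body (76 mm by 85 mm) begins 54 mm behind the grasp point. The pads swing forward as they close: fully open they stand 13 mm farther back than shut.
Start: joints at [-1.107, 0.314, -0.047, 1.21, 0, 1.571], TCP at [0.268, -0.537, 0.304] pointing down, gripper open.
Joint ranges: [-2.67, 2.67], [-0.69, 1.73], [-1.03, 1.25], [-2.08, 2.16], [-1.42, 1.45], [-3.14, 3.14]. Speed limits (rad/s): [2.39, 2.39, 3.01, 3.14, 3.14, 3.14].

INTERFACE

Orientations are given as a rotation vector (axis times angle).
In Python, from rig import robot, viewer, job, spotter gives the robot as it stands.
- The arm moves only by the shell command python3 -m pendant 'ROWS' [FORCE]. ROWS is JSON, a list of rows, each a list of 5 numbers: the opening, from 0 (shut) to 1 (fully open), then the shift along the world's x, y, z in m, then the turn about the world's z in rad. A call has 1 to 12 rows; each row shifts and turns the commanded pose from where the row before left it; what a row does not reach is not made up. A row lasts 1/10 s, in which the tool goes at most 50 mm and 8.59 degrees, less where a joint would pass 70% of its speed; a pose out of reach is approached as far as the arm can. A call is refused whole if a number of a shift passes 0.05 or a number of a turn 0.15, either way. A call with a gripper value outside its range is refused whole. The fingers move at their own pace and stop on an object; FORCE is the grip in N (left out, the last holds). Time passes only in rows, so rows that do not move let the fingers close. It gives the time, the measured TCP pose, the force, the opening and the grip force at its end, in the units of the state.
- robot.sense(): the state, without advancing time (a new reading comes with each control period).
- viewer.read_camera(name): name is "side" or "top" or "wrist"; returns a dict with "img" (480x640x3 uint8, blue, green, red), "intrinsics" (3x3 intrinsics, pixels), "R" (3x3) and "t" (3): a world point X has camera coordinates R X + t. Camera axes: x right, y down, z forward; pixel columns grow to the right and rows downward; lengths in m; the calibration is good to about 2 mm. A picture is of the moment at which its call begins. There is no depth.
- job.hand_in(): hands the job in; it is judged then, once.
Trained networks look in the newest picture that a camera, given by its name, has taken for a name from the list of things; names that differ only in an ending like _2 or _b are one class to them, and where a whole thing is asked for, a point or a joint stands for the part that bears it (a point fixed in the world has none). Each returns a list of dicts, best first, with "score" (0 to 1); they miss things now and then, are a little off and sometimes report something else, mostly with a low value. They report only what shows in the picture. A call takes as long as a camera call. They do not tell look-alikes from the thing itself.
- spotter.masks_of(camera, name): "pixels" (480x640 bool, what is visible of it) and "bbox" ([left, top, right, bottom] in pixels, round what is visible of it).
The state is a dict: "time": time; "joint_positions": joint angles; "joint_vel": joint speeds; "joint_efforts": joint torques, N m; "eef_pos": TCP position; "ee_rot": TCP orientation; "wrist_force": force on the tool from outside, world axes, zero at the start; "ft_torque": the same for the moment, N m; "grip_width": finger opening in m; "grip_force": force on a finger pad.
Only numpy, scipy, OpenCV 4.12 (cv2) and the standard library are available. Lean on these libraries where they do the work, as an engineer would, in place of code of your own. Each camera call takes 0.05 s, during which the arm holds its last target. There are 200 camera calls.

TASK

Set the four empty brass mainspring barrels on the rack in order of size, ready for their springs: the largest on the felt pad nearest the mainspring winder, then the next smaller on each pad along, down to the smallest on the pad farthest from it. Stand each one open end up in the middle of its pad, flat on the felt; do not tip any over on the way, and leave the clock movement undisturbed.

Things in the scene. Friction and masses are not known exactly. Their poses are not given: they have to be found in the camera images.
- barrel_large: The largest of four loose brass clock mainspring barrels: an empty open drum, outside diameter 57 mm, 42 mm high, 3 mm wall, 5 mm floor, with a toothed rim 65 mm across on its lowest 4 mm: grip the drum above that. About 160 g. Origin at the centre of its underside; z up, out of the open end. Starts open end up on the bench (z = 0), between robot and rack.
- barrel_medium: The second largest of four loose brass clock mainspring barrels: an empty open drum, outside diameter 48 mm, 36 mm high, 3 mm wall, 5 mm floor, with a toothed rim 56 mm across on its lowest 4 mm: grip the drum above that. About 110 g. Origin at the centre of its underside; z up, out of the open end. Starts open end up on the bench (z = 0), between robot and rack.
- barrel_small: The second smallest of four loose brass clock mainspring barrels: an empty open drum, outside diameter 39 mm, 30 mm high, 3 mm wall, 5 mm floor, with a toothed rim 47 mm across on its lowest 4 mm: grip the drum above that. About 70 g. Origin at the centre of its underside; z up, out of the open end. Starts open end up on the bench (z = 0), between robot and rack.
- barrel_tiny: The smallest of four loose brass clock mainspring barrels: an empty open drum, outside diameter 30 mm, 25 mm high, 3 mm wall, 5 mm floor, with a toothed rim 38 mm across on its lowest 4 mm: grip the drum above that. About 45 g. Origin at the centre of its underside; z up, out of the open end. Starts open end up on the bench (z = 0), between robot and rack.
- place_1: The +y (robot left) end pad of four dark green felt discs, 70 mm across, in a row 80 mm apart on the pale wooden rack (fixed, 336 x 92 mm, 18 mm high). Origin at the centre of its top face, 20 mm above the bench; y along the row to place_1, x across it, away from the robot. Fingers closing across the row clear the neighbouring barrels.
- place_2: Second pad from the +y (left) end of four dark green felt discs, 70 mm across, in a row 80 mm apart on the pale wooden rack (fixed, 336 x 92 mm, 18 mm high). Origin at the centre of its top face, 20 mm above the bench; y along the row to place_1, x across it, away from the robot. Fingers closing across the row clear the neighbouring barrels.
- place_3: Third pad from the +y (left) end of four dark green felt discs, 70 mm across, in a row 80 mm apart on the pale wooden rack (fixed, 336 x 92 mm, 18 mm high). Origin at the centre of its top face, 20 mm above the bench; y along the row to place_1, x across it, away from the robot. Fingers closing across the row clear the neighbouring barrels.
- place_4: The -y (robot right) end pad of four dark green felt discs, 70 mm across, in a row 80 mm apart on the pale wooden rack (fixed, 336 x 92 mm, 18 mm high). Origin at the centre of its top face, 20 mm above the bench; y along the row to place_1, x across it, away from the robot. Fingers closing across the row clear the neighbouring barrels.
- winder: The mainspring winder, screwed to the bench beyond one end of the rack, left or right: grey bed 220 x 75 mm long in x, two grey posts, steel shaft, ratchet wheel, and a crank with a dark wood handle on the robot's side; 160 mm high. Origin at the centre of the bed's underside. Not to be operated.
- movement: A brass clock movement (two plates 100 x 125 mm, 52 mm apart, wheels between; 137 mm high, 0.9 kg) standing loose on the bench beyond the other end of the rack. Origin at the centre of its underside.
Mind the look-alikes: they are no part of the job. What is shaped like the barrel_small but green or purple is not meant. Leave any red look-alike of the barrel_large alone.

How it is judged:
By the outcome, as a careful person would: the job done as asked, in the order asked, and still so for the second after the job is handed in, with the robot touching nothing.
It also fails if it takes over 88 s, if anything falls off the work surface, if the arm or the gripper's body presses on something with over 40 N, if the wrist force passes 120 N, or if a joint passes its speed limit or range.

## Working session

There is one attempt and no reset: what is moved stays moved. The work goes in short steps, Python scripts to look and compute and a shell command to move; the robot and the scene stay as the last step left them, time stands still between calls to the robot, and variables do not carry over. Pictures are saved under pics/ and viewed, at most 14 in all, crops included, and the job is handed in when it is done.

```bash
mkdir -p pics; ls; python3 - <<'E'
from rig import robot, viewer, job, spotter
import cv2
print(robot.sense())
for c in("top","side"):
    d=viewer.read_camera(c); cv2.imwrite(f"pics/{c}0.png",d["img"]); print(c,d["intrinsics"],d["R"],d["t"])
E
```

```text
pics
{'time': 0.0, 'joint_positions': array([-1.10701494e+00,  3.14236998e-01, -4.80924362e-02,  1.21021367e+00,
       -1.10723493e-05,  1.57082272e+00]), 'joint_vel': array([-2.48053712e-04,  7.41719569e-04, -3.83083418e-04,  3.33065510e-05,
       -7.48279126e-04,  1.09244782e-03]), 'joint_efforts': array([ 3.31778865e-03, -5.39593613e+01,  3.39747334e+01,  1.91975042e-02,
        1.86184075e-04,  1.40138661e-05]), 'eef_pos': array([ 0.26818849, -0.53620403,  0.30302203]), 'ee_rot': array([-3.05586101e+00, -7.21564153e-01,  6.47194218e-04]), 'wrist_force': array([0.64163522, 0.13895543, 0.86241224]), 'ft_torque': array([-0.01646539,  0.00632088, -0.00635946]), 'grip_force': 0.0, 'grip_width': 0.0853391860272883}
top [[499.88175876   0.         316.70738988]
 [  0.         499.88175876 245.57378558]
 [  0.           0.           1.        ]] [[ 0.01220659 -0.99989379  0.00796255]
 [-0.98812495 -0.01328193 -0.15307734]
 [ 0.15316684 -0.00599944 -0.98818213]] [-0.0178064   0.50781754  1.00401471]
side [[494.47134262   0.         313.4749652 ]
 [  0.         494.47134262 235.80814042]
 [  0.           0.           1.        ]] [[-0.69841047 -0.71552726 -0.0156061 ]
 [-0.33251229  0.34371282 -0.87823521]
 [ 0.63376525 -0.60817945 -0.47797424]] [0.35864672 0.21390434 0.73285142]
```

View pics/top0.png

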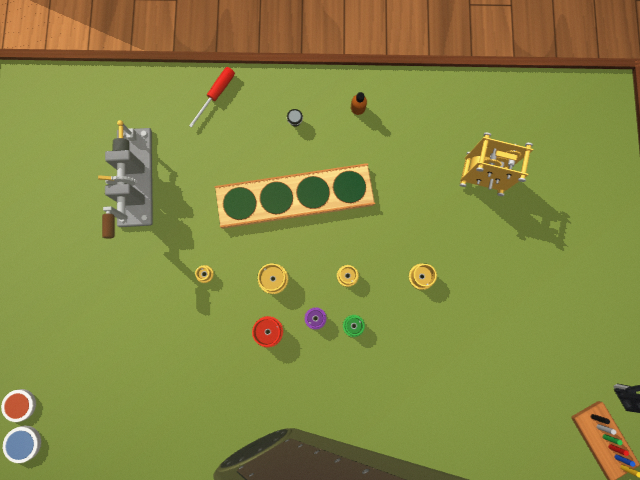

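View pics/side0.png

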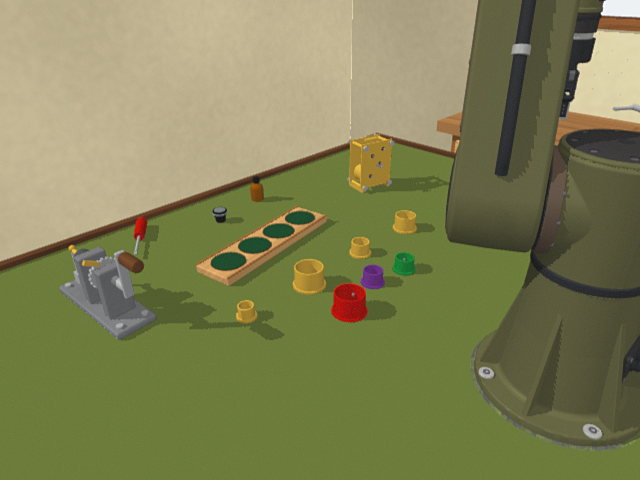

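```bash
cat > h.py <<'E'
from rig import robot, viewer, job, spotter
import cv2, numpy as np
def px2w(d,u,v,z):
    K,R,t=d["intrinsics"],np.array(d["R"]),np.array(d["t"])
    r=R.T@np.linalg.solve(K,[u,v,1.]); c=-R.T@t
    return c+r*(z-c[2])/r[2]
E
python3 - <<'E'
from h import *
for cam in ("top","side"):
    d=viewer.read_camera(cam)
    for n in ["barrel_large","barrel_medium","barrel_small","barrel_tiny","place_1","winder","movement"]:
        for m in spotter.masks_of(cam,n):
            if m["score"]<.2: continue
            ys,xs=np.nonzero(m["pixels"]); u,v=xs.mean(),ys.mean()
            print(cam,n,round(m["score"],2),np.round(m["bbox"]),len(xs),"bgr",d["img"][ys,xs].mean(0).round(),"w@.02",px2w(d,u,v,.02).round(3)[:2])
E
```

```text
top barrel_large 0.91 [260. 266. 288. 294.] 709 bgr [ 75. 171. 208.] w@.02 [0.441 0.081]
top barrel_large 0.81 [252. 312. 283. 346.] 737 bgr [ 37.  57. 193.] w@.02 [0.33  0.088]
top barrel_large 0.31 [258. 182. 292. 212.] 869 bgr [51. 94. 66.] w@.02 [0.615 0.078]
top barrel_medium 0.68 [406. 261. 439. 291.] 594 bgr [ 73. 168. 202.] w@.02 [ 0.45  -0.235]
top barrel_small 0.93 [335. 267. 360. 285.] 349 bgr [ 79. 176. 209.] w@.02 [ 0.448 -0.076]
top barrel_small 0.65 [341. 316. 363. 338.] 411 bgr [ 68. 151.  69.] w@.02 [ 0.345 -0.088]
top barrel_small 0.56 [306. 306. 326. 330.] 352 bgr [144.  73. 126.] w@.02 [ 0.358 -0.009]
top barrel_tiny 0.59 [196. 266. 212. 283.] 213 bgr [ 74. 158. 188.] w@.02 [0.448 0.225]
top place_1 0.89 [294. 176. 332. 209.] 894 bgr [52. 95. 67.] w@.02 [ 0.629 -0.001]
top place_1 0.71 [260. 182. 295. 210.] 863 bgr [51. 94. 65.] w@.02 [0.615 0.078]
top place_1 0.68 [225. 186. 257. 220.] 854 bgr [50. 95. 64.] w@.02 [0.602 0.156]
top place_1 0.68 [333. 172. 369. 206.] 847 bgr [49. 90. 53.] w@.02 [ 0.641 -0.079]
top winder 0.63 [101. 121. 152. 237.] 4407 bgr [109. 12
[... 558 characters left out ...]
 [ 0.339 -0.083]
side barrel_tiny 0.67 [237. 298. 256. 324.] 375 bgr [ 51. 134. 168.] w@.02 [0.439 0.236]
side barrel_tiny 0.65 [293. 257. 330. 296.] 992 bgr [ 51. 136. 170.] w@.02 [0.441 0.082]
side place_1 0.83 [235. 238. 271. 256.] 476 bgr [51. 82. 51.] w@.02 [0.614 0.081]
side place_1 0.68 [284. 212. 314. 224.] 291 bgr [47. 76. 35.] w@.02 [ 0.64  -0.079]
side place_1 0.67 [211. 254. 244. 269.] 478 bgr [47. 77. 36.] w@.02 [0.601 0.158]
side place_1 0.56 [262. 223. 297. 238.] 391 bgr [49. 80. 46.] w@.02 [ 0.629 -0.001]
side winder 0.81 [ 60. 246. 157. 338.] 5068 bgr [107. 109. 112.] w@.02 [0.677 0.378]
side movement 0.82 [343. 136. 394. 188.] 2105 bgr [ 55. 131. 161.] w@.02 [ 0.767 -0.487]
```

The winder stands at the left (+y) end in the top view (≈127,178), so large→place_1, medium→place_2, small→place_3 and tiny→place_4. 

Candidates in the top view:
- **barrel_large:** brass (273,279) or red (268,332). Brass is meant.
- **barrel_small:** brass (348,276), purple (316,318) or green (354,326). Brass is meant.
- **barrel_medium and barrel_tiny:** (423,277) and (204,274).

Next I'll confirm sizes in a crop and fit positions with the drum model.

```bash
cat >> h.py <<'E'
DIM=dict(barrel_large=(57,42,65),barrel_medium=(48,36,56),barrel_small=(39,30,47),barrel_tiny=(30,25,38))
def proj(d,P):
    q=(np.array(d["R"])@np.asarray(P).T).T+np.array(d["t"]); q=q@d["intrinsics"].T; return q[:,:2]/q[:,2:]
def sil(d,n,x,y,z0=0):  # silhouette bbox centre & centroid of the drum
    D,H,B=[v/1000 for v in DIM[n]]; a=np.linspace(0,2*np.pi,60)
    P=[np.c_[x+r/2*np.cos(a),y+r/2*np.sin(a),np.full(60,z0+z)] for r,z in((B,0),(B,.004),(D,.004),(D,H))]
    h=cv2.convexHull(proj(d,np.vstack(P)).astype(np.float32)); m=cv2.moments(h)
    return np.array([m["m10"],m["m01"]])/m["m00"], m["m00"]
def brass(img,u,v,r=28):
    hsv=cv2.cvtColor(img,cv2.COLOR_BGR2HSV); m=cv2.inRange(hsv,(12,110,60),(30,255,255))
    k=np.zeros_like(m); cv2.circle(k,(int(u),int(v)),r,255,-1); m&=k
    m=cv2.morphologyEx(m,cv2.MORPH_OPEN,np.ones((2,2),np.uint8))
    c=max(cv2.findContours(m,cv2.RETR_EXTERNAL,cv2.CHAIN_APPROX_NONE)[0],key=cv2.contourArea)
    h=cv2.convexHull(c); M=cv2.moments(h); return np.array([M["m10"],M["m01"]])/M["m00"],M["m00"]
def locate(d,n,x,y,z0=0,r=28):
    c,A=brass(d["img"],*proj(d,[[x,y,z0+.02]])[0],r)
    for _ in range(6):
        s,As=sil(d,n,x,y,z0); a=px2w(d,*c,z0+.02); b=px2w(d,*s,z0+.02); x+=a[0]-b[0]; y+=a[1]-b[1]
    return x,y,A,As
E
python3 - <<'E'
from h import *
G=dict(barrel_large=(.441,.081),barrel_medium=(.45,-.235),barrel_small=(.448,-.076),barrel_tiny=(.444,.23))
for cam in("top","side"):
    d=viewer.read_camera(cam)
    for n,g in G.items(): print(cam,n,np.round(locate(d,n,*g),4))
    if cam=="top": cv2.imwrite("pics/crop.png",cv2.resize(d["img"][245:350,180:450],None,fx=2.9,fy=2.9,interpolation=cv2.INTER_CUBIC))
E
```

```text
top barrel_large [4.395000e-01 7.970000e-02 7.430000e+02 7.436121e+02]
top barrel_medium [ 4.482000e-01 -2.388000e-01  5.770000e+02  5.832742e+02]
top barrel_small [ 4.479000e-01 -7.980000e-02  3.710000e+02  3.809116e+02]
top barrel_tiny [4.477000e-01 2.264000e-01 2.545000e+02 2.600808e+02]
side barrel_large [4.3850000e-01 8.2900000e-02 1.0155000e+03 1.0253659e+03]
side barrel_medium [ 4.479000e-01 -2.357000e-01  4.835000e+02  4.973547e+02]
side barrel_small [ 4.466000e-01 -7.660000e-02  4.005000e+02  4.120819e+02]
side barrel_tiny [4.463000e-01 2.292000e-01 4.010000e+02 4.122344e+02]
```

View pics/crop.png

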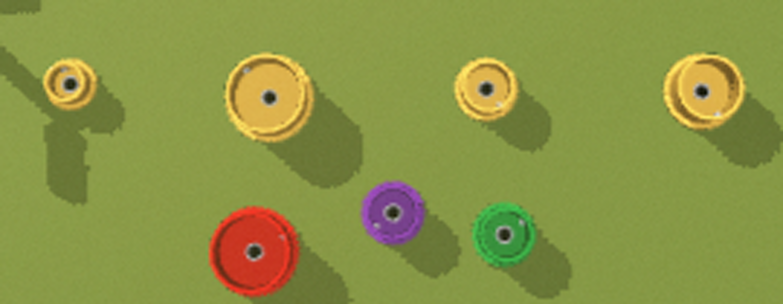

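Each brass drum's outline area matches its model, and the red, purple and green ones are the look-alikes. I'll go above the medium barrel first, with the fingers lined up across the row.

```bash
python3 -m pendant '[[1,0.02,0.033,-0.016,0.141],[1,0.02,0.033,-0.016,0.141],[1,0.02,0.033,-0.016,0.141],[1,0.02,0.033,-0.016,0.141],[1,0.02,0.033,-0.016,0.141],[1,0.02,0.033,-0.016,0.141],[1,0.02,0.033,-0.016,0.141],[1,0.02,0.033,-0.016,0.141],[1,0.02,0.035,-0.015,0.141],[1,0,0,0,0],[1,0,0,0,0]]' 40; python3 - <<'E'
from h import *
d=viewer.read_camera("wrist"); cv2.imwrite("pics/w1.png",d["img"])
print(np.round(locate(d,"barrel_medium",.448,-.237,r=200),4)); s=robot.sense(); print(s["eef_pos"],s["ee_rot"],s["joint_positions"])
E
```

```text
time: 2.1
eef_pos: [0.4486, -0.2369, 0.1607]
ee_rot: [-2.033, -2.395, 0.001]
wrist_force: [0.5, 0.7, -0.6]
grip_width: 0.0852
grip_force: 0.0
[ 4.5080000e-01 -2.3690000e-01  9.2530000e+03  9.2106634e+03]
[ 0.44849702 -0.23778387  0.16110776] [ 2.03476672e+00  2.39322048e+00 -7.30951791e-04] [-4.87235515e-01  2.48142322e-01 -4.80177441e-01  8.42293457e-01
 -5.17042601e-04  9.22009340e-01]
```

View pics/w1.png

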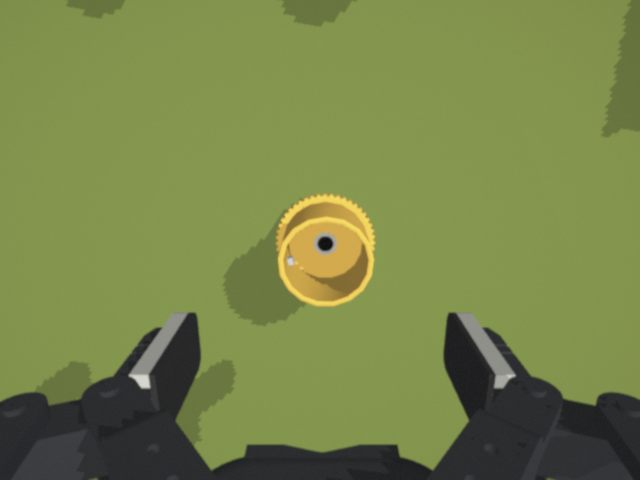

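The wrist view shows the medium barrel at (325,250), centred between the fingers. I'll descend and grip.

```bash
python3 -m pendant '[[1,0.001,0,-0.03,0],[1,0,0,-0.03,0],[1,0,0,-0.023,0],[1,0,0,0,0],[0,0,0,0,0],[0,0,0,0,0],[0,0,0,0,0],[0,0,0,0,0],[0,0,0,0,0],[0,0,0,0.01,0],[0,0,0,0.03,0],[0,0,0,0.04,0]]' 40
```

```text
time: 3.35
eef_pos: [0.4482, -0.2369, 0.1584]
ee_rot: [-2.032, -2.391, 0.001]
wrist_force: [1.1, -0.5, -2.1]
grip_width: 0.0473
grip_force: 41.7
```

```bash
python3 -m pendant '[[0,0.0207,0.0395,0,0],[0,0.0207,0.0395,0,0],[0,0.0207,0.0395,0,0],[0,0.0207,0.0395,0,0],[0,0.0207,0.0395,0,0],[0,0.0207,0.0395,0,0],[0,0.0207,0.0395,0,0],[0,0.0207,0.0395,0,0],[0,0,0,0,0],[0,0,0,0,0],[0,0,0,0,0]]'; python3 - <<'E'
from h import *
d=viewer.read_camera("wrist"); cv2.imwrite("pics/w2.png",d["img"])
for m in spotter.masks_of("wrist","place_1"):
    ys,xs=np.nonzero(m["pixels"]); print(m["score"],m["bbox"],px2w(d,xs.mean(),ys.mean(),.02))
print(robot.sense()["eef_pos"])
E
```

```text
time: 4.45
eef_pos: [0.6144, 0.0777, 0.1583]
ee_rot: [-2.035, -2.393, 0.001]
wrist_force: [-0.0, -1.1, -1.5]
grip_width: 0.0475
grip_force: 41.8
0.9 [245.4, 5.7, 400.4, 174.4] [0.60124772 0.1587997  0.02      ]
0.65 [299.6, 438.2, 348.6, 452.7] [ 0.63645274 -0.04590597  0.02      ]
0.61 [265.6, 386.7, 385.0, 432.5] [ 0.63317324 -0.02312822  0.02      ]
0.59 [255.7, 182.9, 391.3, 267.8] [0.61232777 0.09574162 0.02      ]
[0.61441802 0.07720108 0.15821124]
```

View pics/w2.png

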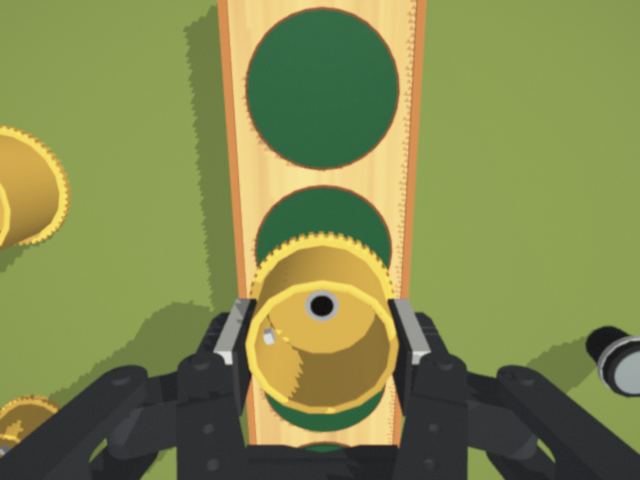

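Held barrel is upright over place_2, needing +2 mm in y. I'll lower it.

```bash
python3 -m pendant '[[0,0,0.002,-0.03,0],[0,0,0,-0.02,0],[0,0,0,-0.006,0],[0,0,0,-0.003,0],[0,0,0,0,0]]'
```

```text
time: 5.05
eef_pos: [0.6147, 0.0794, 0.1001]
ee_rot: [2.036, 2.393, -0.0]
wrist_force: [0.2, 0.3, -1.1]
grip_width: 0.0472
grip_force: 41.8
```

```bash
python3 -m pendant '[[0,0,0,-0.001,0],[0,0,0,-0.001,0],[0,0,0,0,0]]'
```

```text
time: 5.35
eef_pos: [0.6151, 0.0796, 0.0998]
ee_rot: [2.035, 2.392, 0.001]
wrist_force: [-7.8, -1.9, 17.0]
grip_width: 0.0476
grip_force: 43.3
```

Contact. I'll release, lift and go above the large barrel.

```bash
python3 -m pendant '[[1,0,0,0,0],[1,0,0,0,0],[1,0,0,0,0],[1,0,0,0,0],[1,0,0,0.03,0],[1,0,0,0.03,0],[1,-0.044,0,0,0],[1,-0.044,0,0,0],[1,-0.044,0,0,0],[1,-0.044,0.001,0,0],[1,0,0,0,0],[1,0,0,0,0]]'; python3 - <<'E'
from h import *
d=viewer.read_camera("wrist")
print(np.round(locate(d,"barrel_large",.439,.081,r=200),4)); s=robot.sense(); print(s["eef_pos"])
d=viewer.read_camera("top"); print("med",locate(d,"barrel_medium",.6145,.079,.02))
E
```

```text
time: 6.55
eef_pos: [0.4383, 0.0814, 0.157]
ee_rot: [2.034, 2.394, 0.0]
wrist_force: [0.5, 0.8, 0.7]
grip_width: 0.0854
grip_force: 0.0
[4.41900000e-01 8.17000000e-02 1.35730000e+04 1.35057388e+04]
[0.43984313 0.08156167 0.1573778 ]
med (np.float64(0.6179780439995904), np.float64(0.0701136834563019), 1550.0, 576.4950959046837)
```

```bash
python3 -m pendant '[[1,0.001,0,-0.03,0],[1,0,0,-0.03,0],[1,0,0,-0.019,0],[1,0,0,0,0],[0,0,0,0,0],[0,0,0,0,0],[0,0,0,0,0],[0,0,0,0,0],[0,0,0,0,0],[0,0,0,0.01,0],[0,0,0,0.03,0],[0,0,0,0.04,0]]' 40;  python3 -m pendant '[[0,0.0405,0.0192,0,0],[0,0.0405,0.0192,0,0],[0,0.0405,0.0192,0,0],[0,0.0395,0.0192,0,0],[0,0,0,0,0],[0,0,0,0,0],[0,0,0,0,0]]'
```

```text
time: 7.85
eef_pos: [0.4381, 0.0811, 0.1579]
ee_rot: [-2.033, -2.392, 0.005]
wrist_force: [0.9, -0.4, -1.0]
grip_width: 0.0555
grip_force: 43.2
time: 8.55
eef_pos: [0.5997, 0.1578, 0.1577]
ee_rot: [-2.034, -2.393, 0.002]
wrist_force: [-1.2, -1.7, -2.5]
grip_width: 0.0554
grip_force: 43.7
```

```bash
python3 - <<'E'
from h import *
d=viewer.read_camera("wrist"); cv2.imwrite("pics/w3.png",d["img"]); print(robot.sense()["eef_pos"])
E
```

```text
[0.59966831 0.15764859 0.15794193]
```

View pics/w3.png

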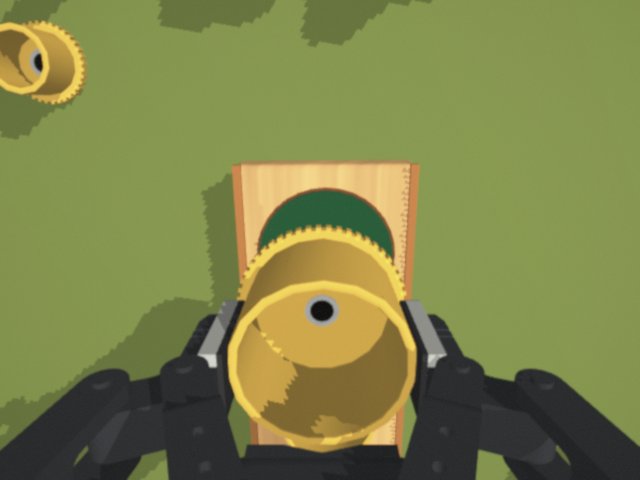

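The large barrel sits level over place_1, at column 321 against the pad's 326, so I'll add about 1.5 mm in x and lower it.

```bash
python3 -m pendant '[[0,0.0018,0.0005,-0.03,0],[0,0,0,-0.02,0],[0,0,0,-0.006,0],[0,0,0,-0.002,0],[0,0,0,-0.001,0],[0,0,0,0,0]]'
```

```text
time: 9.2
eef_pos: [0.6034, 0.1588, 0.1001]
ee_rot: [2.034, 2.393, 0.002]
wrist_force: [0.5, -0.6, -1.1]
grip_width: 0.0555
grip_force: 43.6
```

```bash
python3 -m pendant '[[0,0,0,-0.001,0],[0,0,0,0,0]]'
```

```text
time: 9.4
eef_pos: [0.6036, 0.1588, 0.0993]
ee_rot: [2.034, 2.393, 0.003]
wrist_force: [-1.4, -1.3, 4.4]
grip_width: 0.0555
grip_force: 44.2
```

Contact. I'll release, then go to the small barrel.

```bash
python3 -m pendant '[[1,0,0,0,0],[1,0,0,0,0],[1,0,0,0,0],[1,0,0,0,0],[1,0,0,0.03,0],[1,0,0,0.03,0]]'; python3 -m pendant '[[1,-0.0221,-0.0338,0,0],[1,-0.0221,-0.0338,0,0],[1,-0.0221,-0.0338,0,0],[1,-0.0221,-0.0338,0,0],[1,-0.0221,-0.0338,0,0],[1,-0.0221,-0.0338,0,0],[1,-0.0221,-0.0338,0,0],[1,0,0,0,0],[1,0,0,0,0]]'; python3 - <<'E'
from h import *
d=viewer.read_camera("wrist")
print(np.round(locate(d,"barrel_small",.447,-.078,r=120),4)); s=robot.sense(); print(s["eef_pos"])
E
```

```text
time: 10.0
eef_pos: [0.6018, 0.1584, 0.1573]
ee_rot: [-2.033, -2.393, 0.004]
wrist_force: [0.2, 0.0, 1.1]
grip_width: 0.0853
grip_force: 0.0
time: 10.9
eef_pos: [0.4481, -0.0784, 0.1581]
ee_rot: [2.037, 2.392, 0.001]
wrist_force: [-0.8, 1.5, -0.0]
grip_width: 0.0855
grip_force: 0.0
[ 4.5040000e-01 -7.7900000e-02  6.3215000e+03  6.3016761e+03]
[ 0.44871163 -0.07785818  0.15814899]
```

```bash
python3 -m pendant '[[1,0.001,0,-0.03,0],[1,0,0,-0.03,0],[1,0,0,-0.02,0],[1,0,0,0,0],[0,0,0,0,0],[0,0,0,0,0],[0,0,0,0,0],[0,0,0,0,0],[0,0,0,0,0],[0,0,0,0.01,0],[0,0,0,0.03,0],[0,0,0,0.04,0]]' 40;  python3 -m pendant '[[0,0.036,0.0155,0,0],[0,0.036,0.0155,0,0],[0,0.036,0.0155,0,0],[0,0.036,0.0155,0,0],[0,0.036,0.0155,0,0],[0,0,0,0,0],[0,0,0,0,0],[0,0,0,0,0]]'
python3 - <<'E'
from h import *
d=viewer.read_camera("wrist"); cv2.imwrite("pics/w4.png",d["img"]); print(robot.sense()["eef_pos"])
E
```

```text
time: 12.15
eef_pos: [0.4477, -0.0777, 0.1583]
ee_rot: [-2.033, -2.392, 0.003]
wrist_force: [1.8, -0.6, -0.6]
grip_width: 0.0386
grip_force: 40.4
time: 12.95
eef_pos: [0.6281, -0.0007, 0.1581]
ee_rot: [-2.034, -2.393, 0.001]
wrist_force: [-0.4, 0.7, -0.2]
grip_width: 0.0385
grip_force: 40.6
[ 0.62797938 -0.00085483  0.15820184]
```

View pics/w4.png

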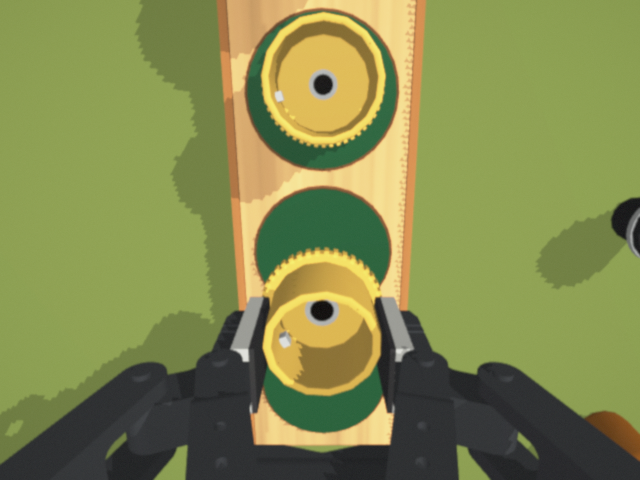

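The medium barrel stands centred on place_2 at (323,84), and the small one hangs level over place_3. I'll lower it.

```bash
python3 -m pendant '[[0,0.001,0,-0.03,0],[0,0,0,-0.02,0],[0,0,0,-0.006,0],[0,0,0,-0.002,0],[0,0,0,-0.001,0],[0,0,0,-0.001,0],[0,0,0,0,0]]'
```

```text
time: 13.7
eef_pos: [0.6308, -0.0005, 0.0994]
ee_rot: [2.033, 2.393, 0.002]
wrist_force: [-1.3, 0.2, 5.3]
grip_width: 0.0394
grip_force: 41.0
```

```bash
python3 -m pendant '[[1,0,0,0,0],[1,0,0,0,0],[1,0,0,0,0],[1,0,0,0,0],[1,0,0,0.03,0],[1,0,0,0.03,0]]'; python3 -m pendant '[[1,-0.0261,0.0327,0,0],[1,-0.0261,0.0327,0,0],[1,-0.0261,0.0327,0,0],[1,-0.0261,0.0327,0,0],[1,-0.0261,0.0327,0,0],[1,-0.0261,0.0327,0,0],[1,-0.0261,0.0327,0,0],[1,0,0,0,0],[1,0,0,0,0]]'; python3 - <<'E'
from h import *
d=viewer.read_camera("wrist")
print(np.round(locate(d,"barrel_tiny",.4465,.228,r=90),4)); s=robot.sense(); print(s["eef_pos"])
E
```

```text
time: 14.3
eef_pos: [0.6291, -0.0004, 0.1573]
ee_rot: [-2.033, -2.392, 0.003]
wrist_force: [0.2, -0.4, 0.7]
grip_width: 0.0852
grip_force: 0.0
time: 15.2
eef_pos: [0.447, 0.2291, 0.158]
ee_rot: [2.031, 2.396, 0.0]
wrist_force: [0.2, -0.1, 1.2]
grip_width: 0.0856
grip_force: 0.0
[4.5000000e-01 2.2820000e-01 3.9790000e+03 3.9426073e+03]
[0.44766649 0.22855446 0.15802927]
```

```bash
python3 -m pendant '[[1,0.001,0,-0.03,0],[1,0,0,-0.03,0],[1,0,0,-0.02,0],[1,0,0,0,0],[0,0,0,0,0],[0,0,0,0,0],[0,0,0,0,0],[0,0,0,0,0],[0,0,0,0,0],[0,0,0,0.01,0],[0,0,0,0.03,0],[0,0,0,0.04,0]]' 40;  python3 -m pendant '[[0,0.024,-0.0385,0,0],[0,0.024,-0.0385,0,0],[0,0.024,-0.0385,0,0],[0,0.024,-0.0385,0,0],[0,0.024,-0.0385,0,0],[0,0.024,-0.0385,0,0],[0,0.024,-0.0385,0,0],[0,0.024,-0.0385,0,0],[0,0,0,0,0],[0,0,0,0,0],[0,0,0,0,0]]'
python3 - <<'E'
from h import *
d=viewer.read_camera("wrist"); cv2.imwrite("pics/w5.png",d["img"]); print(robot.sense()["eef_pos"])
E
```

```text
time: 16.45
eef_pos: [0.447, 0.2279, 0.158]
ee_rot: [-2.033, -2.393, 0.005]
wrist_force: [-0.9, 0.5, -0.1]
grip_width: 0.0285
grip_force: 39.7
time: 17.55
eef_pos: [0.6397, -0.0788, 0.1581]
ee_rot: [-2.033, -2.394, 0.0]
wrist_force: [-0.1, -1.0, -0.4]
grip_width: 0.0284
grip_force: 39.7
[ 0.63966723 -0.078429    0.15808912]
```

View pics/w5.png

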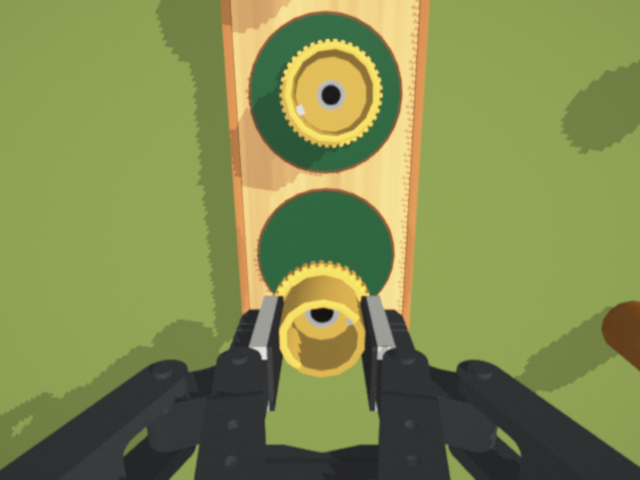

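The small barrel on place_3 is at (331,95) against its pad centre (325,92), about 2.5 mm off, which is fine. The tiny one is over place_4, so I'll lower it.

```bash
python3 -m pendant '[[0,0.001,-0.001,-0.03,0],[0,0,0,-0.02,0],[0,0,0,-0.006,0],[0,0,0,-0.002,0],[0,0,0,-0.001,0],[0,0,0,-0.001,0],[0,0,0,0,0]]'
```

```text
time: 18.3
eef_pos: [0.6422, -0.0803, 0.0993]
ee_rot: [2.033, 2.393, 0.002]
wrist_force: [-0.7, 1.3, 3.4]
grip_width: 0.0283
grip_force: 40.1
```

Contact. I'll release, lift high and back off for a look.

```bash
python3 -m pendant '[[1,0,0,0,0],[1,0,0,0,0],[1,0,0,0,0],[1,0,0,0,0],[1,0,0,0.03,0],[1,0,0,0.04,0],[1,-0.02,0.01,0.04,0],[1,-0.03,0.02,0.03,0],[1,-0.03,0.03,0.02,0],[1,-0.03,0.03,0.01,0],[1,0,0,0,0]]'
python3 - <<'E'
from h import *
d=viewer.read_camera("wrist"); cv2.imwrite("pics/w6.png",d["img"]);d=viewer.read_camera("side"); cv2.imwrite("pics/s6.png",d["img"]); print(robot.sense()["eef_pos"])
E
```

```text
time: 19.4
eef_pos: [0.5289, 0.012, 0.27]
ee_rot: [-2.031, -2.397, -0.003]
wrist_force: [-0.3, -0.5, 0.1]
grip_width: 0.0854
grip_force: 0.0
[0.53127928 0.0099814  0.26858254]
```

View pics/w6.png

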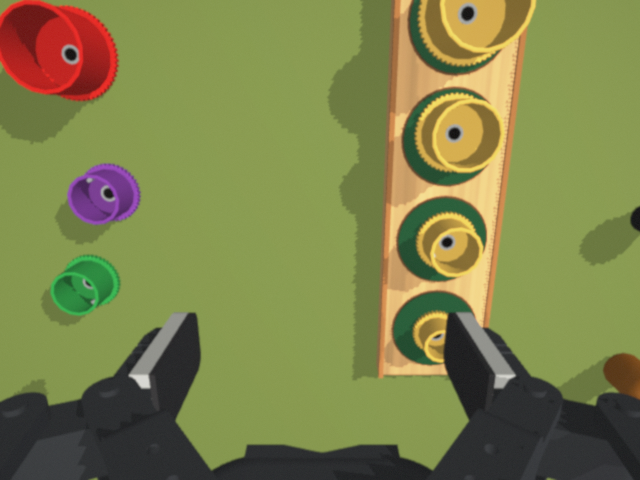

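View pics/s6.png

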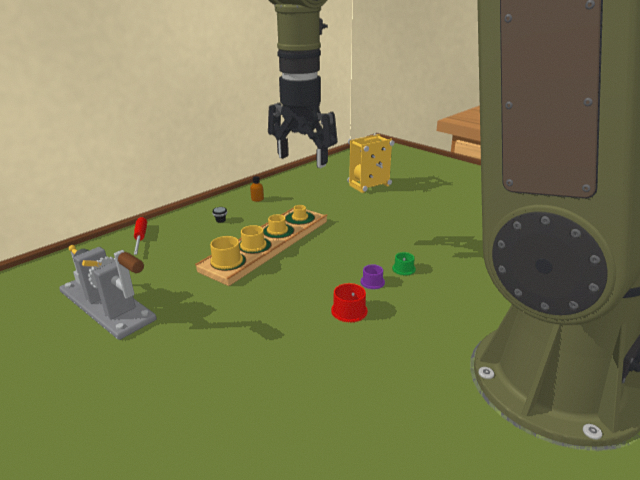

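All four stand upright in order. I'll check centring from the arbor holes (467,14), (455,133), (447,242), (437,338) against fitted pad positions.

```bash
python3 - <<'E'
from h import *
d=viewer.read_camera("wrist")
for u,v in((467,14),(455,133),(447,242),(437,338)): print("hole",px2w(d,u,v,.025).round(4)[:2])
hsv=cv2.cvtColor(d["img"],cv2.COLOR_BGR2HSV)
m=cv2.inRange(hsv,(60,90,20),(90,255,255)); m[:,:385]=0; m[:,540:]=0
for c in cv2.findContours(m,cv2.RETR_EXTERNAL,cv2.CHAIN_APPROX_NONE)[0]:
    if cv2.contourArea(c)<300: continue
    P=np.array([px2w(d,u,v,.02)[:2] for u,v in cv2.convexHull(c)[:,0]])
    from scipy.optimize import least_squares
    r=least_squares(lambda p:np.hypot(*(P-p).T)-.035,P.mean(0),loss="soft_l1",f_scale=.001)
    print("pad",r.x.round(4),r.cost)
E
```

```text
hole [0.6064 0.1561]
hole [0.6183 0.0795]
hole [ 0.6334 -0.0024]
hole [ 0.6465 -0.087 ]
pad [ 0.6426 -0.08  ] 8.085260608679676e-06
pad [ 0.629  -0.0008] 1.0219178445405852e-05
pad [0.6159 0.078 ] 8.814235599402237e-06
pad [0.6021 0.1576] 3.496013687577582e-06
```

```bash
python3 -m pendant '[[1,0.03,-0.035,-0.012,0],[1,0.03,-0.035,-0.012,0],[1,0.03,-0.035,-0.012,0],[1,0.03,-0.035,-0.012,0],[1,0,0,0,0],[1,0,0,0,0]]'
python3 - <<'E'
from h import *
d=viewer.read_camera("wrist"); cv2.imwrite("pics/w7.png",d["img"])
E
```

```text
time: 20.15
eef_pos: [0.6514, -0.1323, 0.2174]
ee_rot: [-2.036, -2.389, 0.002]
wrist_force: [-0.1, 1.6, 0.5]
grip_width: 0.0851
grip_force: 0.0
```

View pics/w7.png

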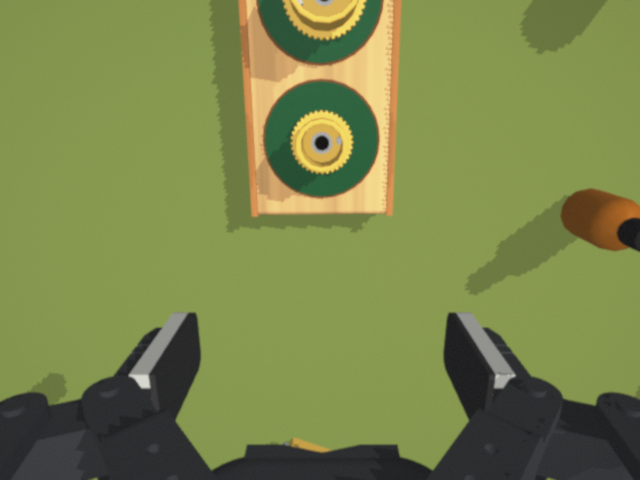

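Tiny is at (321,142) against its pad centre (321,138), about 2 mm off. I'll check the large and small ones from above likewise.

```bash
python3 -m pendant '[[1,-0.003,0.04,0,0],[1,-0.007,0.045,0,0],[1,-0.007,0.045,0,0],[1,-0.007,0.045,0,0],[1,-0.007,0.045,0,0],[1,0,0,0,0],[1,0,0,0,0]]'
python3 - <<'E'
from h import *
from scipy.optimize import least_squares
d=viewer.read_camera("wrist"); cv2.imwrite("pics/w8.png",d["img"]); print(robot.sense()["eef_pos"])
hsv=cv2.cvtColor(d["img"],cv2.COLOR_BGR2HSV)
m=cv2.inRange(hsv,(60,90,20),(90,255,255)); 
for c in cv2.findContours(m,cv2.RETR_EXTERNAL,cv2.CHAIN_APPROX_NONE)[0]:
    if cv2.contourArea(c)<300: continue
    P=np.array([px2w(d,u,v,.02)[:2] for u,v in cv2.convexHull(c)[:,0]])
    r=least_squares(lambda p:np.hypot(*(P-p).T)-.035,P.mean(0),loss="soft_l1",f_scale=.001)
    print("pad",r.x.round(4),r.cost,proj(d,[[*r.x,.025]]).round(1))
E
```

```text
time: 20.9
eef_pos: [0.6197, 0.0911, 0.2207]
ee_rot: [2.03, 2.397, 0.001]
wrist_force: [0.3, -0.7, 0.4]
grip_width: 0.0851
grip_force: 0.0
[0.62004473 0.08987169 0.22055305]
pad [ 0.6417 -0.0801] 3.57028391753559e-05 [[313.2 436.7]]
pad [ 0.6286 -0.0012] 1.0928381574245892e-05 [[312.6 346.9]]
pad [0.6151 0.0773] 8.737017912584566e-06 [[311.1 242.1]]
```

View pics/w8.png

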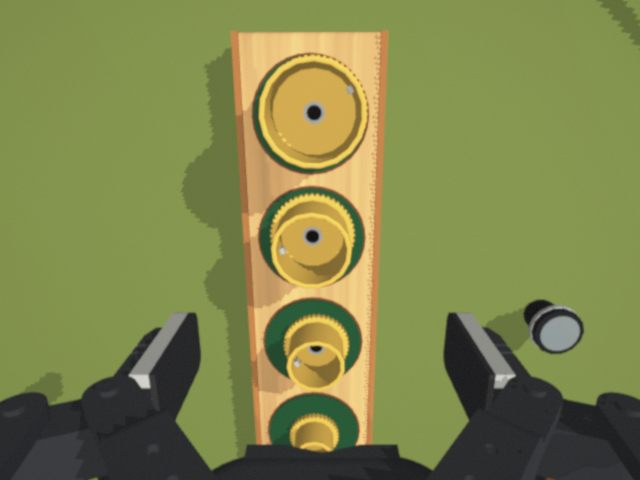

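The large one is at (314,112) against a pad centre of about (311,113). All four are within 2–3 mm of centre, flat and upright, so I'm handing in.

```bash
python3 -c "
from rig import job; print(job.hand_in())"
```

```text
the job is handed in; nothing more can be done
None
```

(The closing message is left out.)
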